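Set the scanner's feed guides to A6

TASK

The next batch for the document scanner is A6 cards: push the two side guides of its feed tray inwards with a fingertip, gently, past the A5 click until each one clicks home at A6 (the second click in, the third size line counted from the outside), then take the hand away. Only push the guides, do not pinch them, and leave the other things on the desk where they are.

Things in the scene. Friction and masses are not known exactly. Their poses are not given: they have to be found in the camera images.
- scanner: Light-grey document scanner, fixed on the desk. Origin on the desk under the middle of its feed tray; +x points from the tray to the feed mouth and machine, z up. The tray is a flat-topped block, top 70 mm above the desk, x -160 to +95 mm, y -150 to +150 mm. The machine, 340 mm wide, up to 240 mm high, begins at x = +80 mm. Two grey side guides stand on the tray, one on each half.
- left_guide (a joint): Slide of the guide on the scanner's +y half (nearer the robot): a captive upright fence 160 mm long in x, 8 mm thick, 35 mm high above the tray. Value in m: 0 = fully open (inner face 110 mm from the tray's centre line), growing inwards to a stop at 0.088. Clicks at 0.0045 (A4), 0.0355 (A5), 0.057 (A6), 0.0825 (bank card). Starts between A4 and A5. Each guide slides on its own.
- right_guide (a joint): Slide of the mirror-image guide on the scanner's -y half (farther from the robot), same values. Both guides: a sprung ball beneath drops into a notch at each click. Between notches the drag is about 1.2 N; within about 3 mm of a notch the guide snaps to its middle by itself and the pushing force dips to nothing; pushing it out of a notch, either way, takes about 6 N.
- left_guide_pad (a point): Middle of the outer face of the left guide's ribbed thumb pad, where it is pushed (face 44 mm long in the scanner's x, 28 mm high, its lower edge 2 mm above the tray). The point lies 16 mm above the tray top, 14 mm outside the fence's inner face, at scanner x = -30 mm, and moves with the guide. Pushed towards the scanner's -y to close.
- right_guide_pad (a point): The same point of the right guide. Pushed towards the scanner's +y to close.
- left_guide_nose (a point): Foremost point of the left guide's nose, in the plane of the fence's inner face, 2 mm above the tray at scanner x = -120 mm; it reads on the size lines.
- right_guide_nose (a point): The same point of the right guide.
- left_a6_line (a point): Inner end, on the tray top, of the left A6 size line (scanner x = -120, y = +53 mm). Each half of the tray's front end has four short dark lines along x, 105.5 (A4), 74.5 (A5), 53 (A6) and 27.5 mm (bank card) from the centre line: A6 is the third from the outside. A guide home at A6 has its nose in line with this line.
- right_a6_line (a point): The same for the right half (scanner y = -53 mm).
- card_tray: Shallow black tray 125 x 165 x 30 mm filled with a stack of white A6 cards, loose on the desk before the feed tray; origin under its centre. Leave alone.
- stapler: Black desk stapler 135 x 36 x 50 mm, loose on the desk before the feed tray; origin under its centre. Leave alone.
- rubber_stamp: Hand stamp with a turned wooden handle, 67 mm high on a 45 x 24 mm foot, standing loose about 20 mm from the left (near) side of the feed tray; origin under its centre. Leave alone.
- sponge_pot: Low round white sponge pot, 60 mm across and 18 mm high, loose about 10 mm from the left (near) side of the feed tray; origin under its centre. Leave alone.
- marker: Black marker pen 140 mm long and 14 mm thick, lying loose before the feed tray; origin under its barrel. Leave alone.

How it is judged:
By the outcome, as a careful person would: the job done as asked, in the order asked, and still so for the second after the job is handed in, with the robot touching nothing.
It also fails if it takes over 64 s, if anything falls off the work surface, if the arm or the gripper's body presses on something with over 40 N, if the wrist force passes 120 N, or if a joint passes its speed limit or range.

ROBOT

A 7-joint arm with a two-finger parallel gripper is mounted at the origin on the work surface. World frame = base frame: x ahead of the robot, y to its left, z up, the work surface at z = 0. Lengths are in m, angles in rad, forces in N, time in s.
With the tool pointing down it reaches from about 0.4 to 0.85 m from the base axis. Payload 4.5 kg.
Tool frame: the origin (TCP) lies at the very end of the fingers, on their centre line; the grasp point (between the pads) lies 19 mm behind it; y points along the fingers, z is the direction in which the jaws open and shut, and the axes are right-handed (so a half turn about y gives the same grasp; the last joint's range is limited). The gripper opens to 85 mm and grips with 20 to 120 N. Pads are 22 mm wide; open, the fingers measure 114 mm over their backs; the gripper's body (76 mm by 85 mm) begins 54 mm behind the grasp point. The pads swing forward as they close: fully open they stand 13 mm farther back than shut.
Start: joints at [1.263, 0.689, -0.195, 1.565, 0.157, 0.902, -0.215], TCP at [0.21, -0.589, 0.231] pointing down, gripper open.
Joint ranges: [-3.01, 3.01], [-0.46, 2.08], [-1.47, 1.51], [0.13, 2.56], [-1, 4.14], [0.04, 2.09], [-2.66, 2.66]. Speed limits (rad/s): [2.57, 2.57, 3.14, 3.14, 3.14, 3.14, 3.14].

INTERFACE

Orientations are given as a 3x3 rotation matrix whose columns are the frame's x, y, z axes.
In Python, from workcell import get_state, cams, r gives the robot as it stands. The module is installed in compiled form; this text tells all that it offers.
- The arm moves only by the tool arm_command, never from a script. Its argument "moves" is a list of rows, each an object with "dr": the turn, a rotation vector about the tool's x, y, z in units of 8 degrees (1.0 is 8 degrees), a list of three; "translation": the shift along the tool's x, y, z in units of 50 mm (1.0 is 50 mm), a list of three; "fingers": the finger opening in mm, from 0 to 85.4. A call has 1 to 20 rows; each row shifts and turns the pose as measured when the row begins, along the tool's axes as they then stand; what a row does not reach is not made up. A row lasts 1/8 s, in which the tool goes at most 62.5 mm and 10.7 degrees, less where a joint would pass 70% of its speed; a pose out of reach is approached as far as the arm can. A call is refused whole if a number of a shift passes 1 or a number of a turn 1, either way. A call with a gripper value outside its range is refused whole. The fingers move at their own pace and stop on an object; "newtons" is the grip in N (left out, the last holds). Time passes only in rows, so rows that do not move let the fingers close. It gives the time, the measured TCP pose, the force and the opening at its end, in the units of the state.
- get_state(): the state, without advancing time (a new reading comes with each control period).
- cams.capture(name): name is "scene" or "side" or "wrist"; returns a dict with "color" (480x640x3 uint8, blue, green, red), "fx", "fy", "cx", "cy" (pixels), "R" (3x3) and "t" (3): a world point X has camera coordinates R X + t; the wrist camera has in their place "tool_from_camera" (4x4, takes a point from camera to tool coordinates, whose origin is the TCP and whose axes are the tool frame's). Camera axes: x right, y down, z forward; pixel columns grow to the right and rows downward; lengths in m; the calibration is good to about 2 mm. A picture is of the moment at which its call begins: read the wrist's pose just before it. There is no depth.
- r.close_job(): hands the job in, once; it reports no verdict.
The state is a dict: "clock": time; "joint_positions": joint angles; "qd": joint speeds; "effort": joint torques, N m; "tcp_pos": TCP position; "eef_rot": TCP orientation; "force": force on the tool from outside, world axes, zero at the start; "ft_torque": the same for the moment, N m; "gripper_width": finger opening in m.
Only numpy, scipy, OpenCV 4.12 (cv2) and the standard library are available. Lean on these libraries where they do the work, as an engineer would, in place of code of your own. Each camera call takes 0.05 s, during which the arm holds its last target.

## Working session

There is one attempt and no reset: what is moved stays moved. The work goes in short steps, Python scripts to look and compute and a tool call to move; the robot and the scene stay as the last step left them, time stands still between calls to the robot, and variables do not carry over. Pictures are saved under pics/ and viewed, and the job is handed in when it is done.

Besides the shell and the picture viewer there is one more tool, called after "Request:" in YAML: its name, and indented under it one key for each argument. arm_command: Moves the arm, as the interface text tells. Its arguments: {"type":"object","properties":{"moves":{"type":"array"},"newtons":{"type":"number"}},"required":["moves"]}

```bash
mkdir -p pics; python3 - <<'E'
from workcell import get_state, cams, r
import cv2,numpy as np,pickle
s=get_state(); print({k:np.round(v,3).tolist() for k,v in s.items()})
for n in ["scene","side","wrist"]:
    c=cams.capture(n); cv2.imwrite(f"pics/{n}0.png",c["color"]); pickle.dump(c,open(f"pics/{n}0.pkl","wb"))
    print(n,{k:np.round(v,4).tolist() for k,v in c.items() if k!="color"})
E
```

```text
{'clock': 0.0, 'joint_positions': [1.263, 0.69, -0.195, 1.566, 0.157, 0.902, -0.215], 'qd': [0.0, 0.0, -0.002, -0.0, 0.0, -0.001, 0.001], 'effort': [-0.0, -53.961, -1.267, -15.854, 0.009, 0.01, 0.0], 'tcp_pos': [0.209, -0.588, 0.23], 'eef_rot': [[-0.942, -0.001, 0.335], [-0.335, 0.002, -0.942], [0.0, -1.0, -0.002]], 'force': [1.275, 0.005, -0.896], 'ft_torque': [0.054, 0.007, -0.01], 'gripper_width': 0.086}
scene {'fx': 449.3871, 'fy': 449.3871, 'cx': 326.6624, 'cy': 242.9194, 'R': [[-0.1799, 0.9835, 0.0183], [0.5757, 0.1204, -0.8088], [-0.7976, -0.135, -0.5878]], 't': [0.2025, -0.226, 1.2242]}
side {'fx': 445.4327, 'fy': 445.4327, 'cx': 313.2963, 'cy': 239.2243, 'R': [[0.9772, -0.2125, 0.0007], [-0.1362, -0.629, -0.7654], [0.1631, 0.7478, -0.6436]], 't': [-0.5342, 0.058, 0.8463]}
wrist {'fx': 367.1967, 'fy': 367.1967, 'cx': 315.699, 'cy': 243.0697, 'tool_from_camera': [[0.0006, 0.9566, 0.2915, -0.0736], [0.0002, -0.2915, 0.9566, -0.1407], [1.0, -0.0005, -0.0004, 0.0005], [0.0, 0.0, 0.0, 1.0]]}
```

View pics/scene0.png

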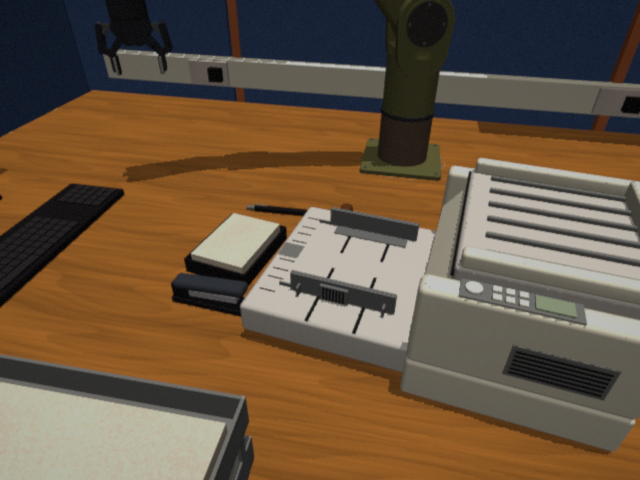

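View pics/side0.png

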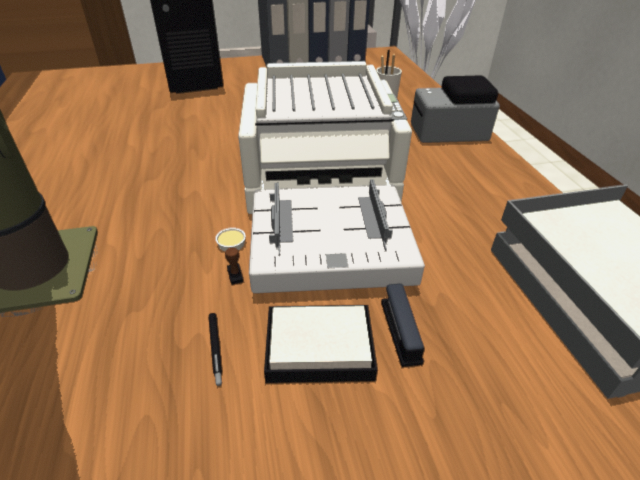

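View pics/wrist0.png

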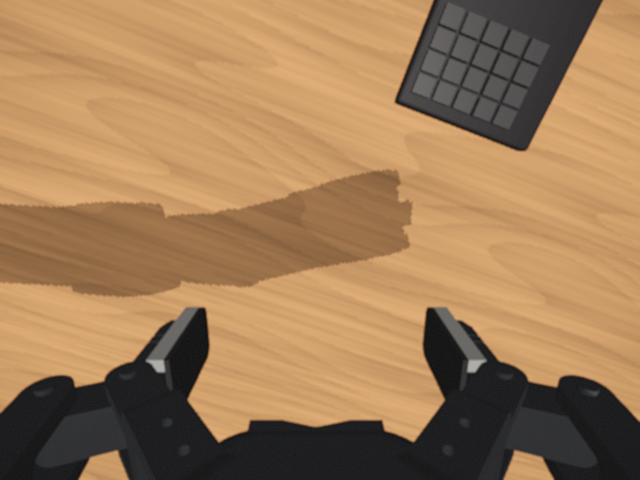

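```bash
python3 - <<'E'
import cv2
a=cv2.imread("pics/side0.png")[170:300,210:440]; cv2.imwrite("pics/side0z.png",cv2.resize(a,None,fx=3.4,fy=3.4,interpolation=cv2.INTER_CUBIC))
a=cv2.imread("pics/scene0.png")[195:365,235:445]; cv2.imwrite("pics/scene0z.png",cv2.resize(a,None,fx=3.5,fy=3.5,interpolation=cv2.INTER_CUBIC))
E
```

```text
(no output)
```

View pics/side0z.png

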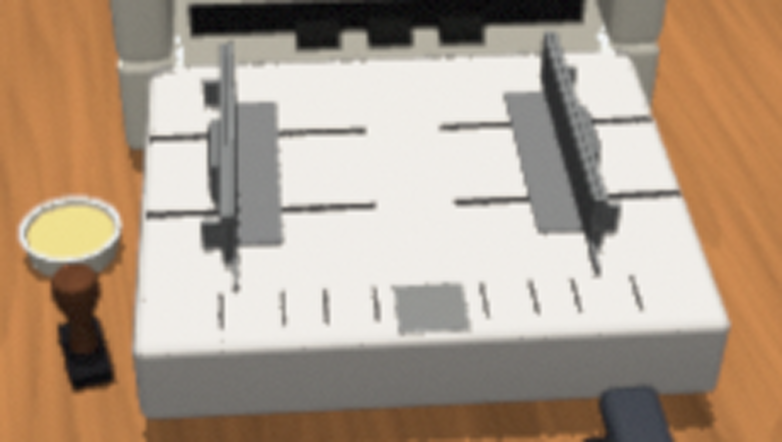

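View pics/scene0z.png

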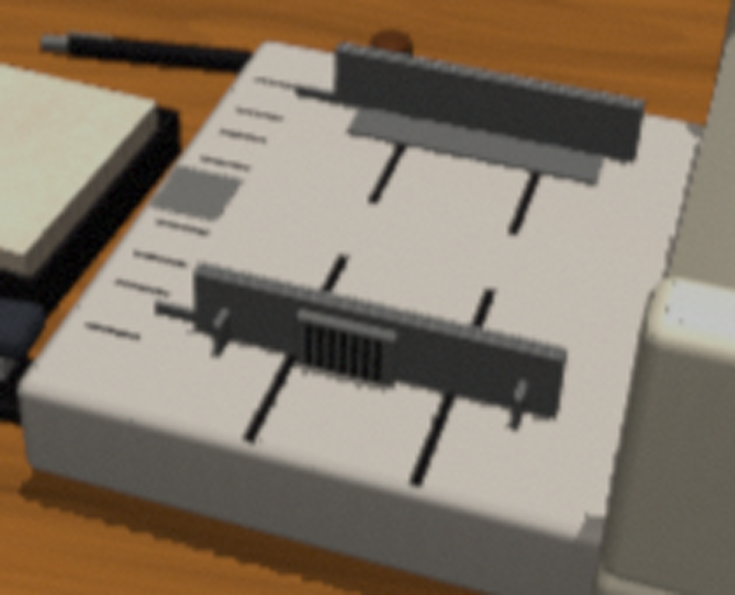

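```bash
cat > h.py <<'E'
import numpy as np,pickle
def ray(c,uv,z):
    d=np.array([(uv[0]-c["cx"])/c["fx"],(uv[1]-c["cy"])/c["fy"],1.]); R=np.array(c["R"]); t=np.array(c["t"]).ravel()
    o=-R.T@t; w=R.T@d; return o+w*(z-o[2])/w[2]
def fit(A,B): # 2D rigid A->B
    a=A.mean(0);b=B.mean(0);U,S,V=np.linalg.svd((A-a).T@(B-b));R=V.T@np.diag([1,np.sign(np.linalg.det(V.T@U.T))])@U.T
    return R,b-R@a
E
python3 - <<'E'
from h import *
Y=[105.5,74.5,53,27.5,-27.5,-53,-74.5,-105.5]
S=np.array([[-120,y] for y in Y])/1000
side=pickle.load(open("pics/side0.pkl","rb"));sc=pickle.load(open("pics/scene0.pkl","rb"))
ps=np.array([(220,293),(282,291),(325,290),(375,288),(482,284),(531,281),(573,279),(632,277)])/3.4+[210,170]
pc=np.array([(298,86),(283,119),(267,140),(249,168),(208,234),(187,264),(170,293),(139,337)])/3.5+[235,195]
Ws=np.array([ray(side,p,.07)[:2] for p in ps]);Wc=np.array([ray(sc,p,.07)[:2] for p in pc])
for W in (Ws,Wc,np.vstack([Ws,Wc])):
    A=S if len(W)==8 else np.vstack([S,S])
    R,t=fit(A,W);print(np.degrees(np.arctan2(R[1,0],R[0,0])),t,np.abs(W-(A@R.T+t)).max(0))
ang=np.arctan2(R[1,0],R[0,0])
inv=lambda w:(np.asarray(w)[:2]-t)@R
# tray outline corners and noses
for nm,c,p,z in [("frontL side",side,np.array([137,352])/3.4+[210,170],.07),("frontR",side,np.array([727,325])/3.4+[210,170],.07),
 ("noseL side",side,np.array([236,288])/3.4+[210,170],.072),("noseR side",side,np.array([598,275])/3.4+[210,170],.072),
 ("noseL sc",sc,np.array([298,94])/3.5+[235,195],.072),("noseR sc",sc,np.array([157,310])/3.5+[235,195],.072),
 ("front near sc",sc,np.array([262,44])/3.5+[235,195],.07),("front far sc",sc,np.array([22,385])/3.5+[235,195],.07),
 ("stamp top",side,np.array([75,280])/3.4+[210,170],.06),("stamp foot",side,np.array([85,375])/3.4+[210,170],.0),("pot",side,np.array([70,228])/3.4+[210,170],.018)]:
    w=ray(c,p,z);print(nm,np.round(w,4),np.round(inv(w)*1000,1))
pickle.dump((R,t),open("sc.pkl","wb"))
E
```

```text
81.2005483491397 [ 0.57191105 -0.03499736] [0.0008955  0.00067608]
81.8470113091238 [ 0.56620819 -0.03336947] [0.00146505 0.00140215]
81.52366166589809 [ 0.56906015 -0.03418156] [0.003733   0.00167071]
frontL side [ 0.4025 -0.1706  0.07  ] [-159.5  144.6]
frontR [ 0.6917 -0.2137  0.07  ] [-159.5 -147.7]
noseL side [ 0.4567 -0.1369  0.072 ] [-118.2   96. ]
noseR side [ 0.6404 -0.1665  0.072 ] [-120.4  -90.1]
noseL sc [ 0.454  -0.1365  0.072 ] [-118.2   98.7]
noseR sc [ 0.6373 -0.1643  0.072 ] [-118.6  -86.7]
front near sc [ 0.4051 -0.1666  0.07  ] [-155.2  142.6]
front far sc [ 0.6924 -0.2078  0.07  ] [-153.5 -147.6]
stamp top [ 0.3766 -0.0996  0.06  ] [-93.  180.7]
stamp foot [ 0.3743 -0.1098  0.    ] [-103.5  181.5]
pot [ 0.376  -0.0042  0.018 ] [  1.2 195.3]
```

Request:
arm_command:
  moves:
    - {"dr":[0,0.88,0],"translation":[0,0,0],"fingers":0}
    - {"dr":[0,0.88,0],"translation":[0,0,0],"fingers":0}
    - {"dr":[0,0.88,0],"translation":[0,0,0],"fingers":0}
    - {"dr":[0,0.88,0],"translation":[0,0,0],"fingers":0}
    - {"dr":[0,0,0],"translation":[0,0,0],"fingers":0}
  newtons: 20

```text
clock: 0.78
tcp_pos: [0.2087, -0.5869, 0.2287]
eef_rot: [[-0.987, -0.002, -0.163], [0.163, 0.006, -0.987], [0.003, -1.0, -0.005]]
force: [0.5, -1.1, 0.1]
gripper_width: 0.0002
```

```bash
cat > go.py <<'E'
import sys
from h import *
from workcell import get_state
from scipy.spatial.transform import Rotation as Ro
R,t=pickle.load(open("sc.pkl","rb"))
s=get_state();E=np.array(s["eef_rot"]);p=np.array(s["tcp_pos"])
print("clock",s["clock"],"tcp",p.round(4),"scanner mm",((p[:2]-t)@R*1000).round(1),p[2].round(4),"F",np.round(s["force"],2),"Fsc",(np.array(s["force"][:2])@R).round(2),"w",s["gripper_width"])
X=np.array([*(R@[0,1]),0]);Y=np.array([0,0,-1.]);T=np.c_[X,Y,np.cross(X,Y)]
print("turn units",(Ro.from_matrix(E.T@T).as_rotvec()/np.radians(8)).round(3))
if len(sys.argv)>3:
    x,y,z=map(float,sys.argv[1:4]); w=np.array([*(R@[x/1e3,y/1e3]+t),z/1e3])
    print("target",w.round(4),"shift units",(E.T@(w-p)/.05).round(3))
E
python3 go.py -30 145 230
```

```text
clock 0.775 tcp [ 0.2087 -0.5869  0.2287] scanner mm [-599.8  275. ] 0.2287 F [ 0.49 -1.07  0.15] Fsc [-0.99 -0.64] w 0.00017923631370395687
turn units [ 0.037 -0.115  0.021]
target [ 0.4212 -0.0425  0.23  ] shift units [ -2.416   0.026 -11.437]
```

Request:
arm_command:
  moves:
    - {"dr":[0,-0.1,0],"translation":[-0.2,0,-0.95],"fingers":0}
    - {"dr":[0,0,0],"translation":[-0.2,0,-0.95],"fingers":0}
    - {"dr":[0,0,0],"translation":[-0.2,0,-0.95],"fingers":0}
    - {"dr":[0,0,0],"translation":[-0.2,0,-0.95],"fingers":0}
    - {"dr":[0,0,0],"translation":[-0.2,0,-0.95],"fingers":0}
    - {"dr":[0,0,0],"translation":[-0.2,0,-0.95],"fingers":0}
    - {"dr":[0,0,0],"translation":[-0.2,0,-0.95],"fingers":0}
    - {"dr":[0,0,0],"translation":[-0.2,0,-0.95],"fingers":0}
    - {"dr":[0,0,0],"translation":[-0.2,0,-0.95],"fingers":0}
    - {"dr":[0,0,0],"translation":[-0.2,0,-0.95],"fingers":0}
    - {"dr":[0,0,0],"translation":[-0.2,0,-0.95],"fingers":0}
    - {"dr":[0,0,0],"translation":[0,0,0],"fingers":0}

```text
clock: 2.28
tcp_pos: [0.3976, -0.0699, 0.23]
eef_rot: [[-0.993, 0.005, -0.114], [0.115, 0.003, -0.993], [-0.004, -1.0, -0.004]]
force: [0.9, -0.1, -0.0]
gripper_width: -0.0
```

```bash
python3 go.py -30 145 180; python3 - <<'E'
from workcell import cams,get_state
import cv2,pickle
s=get_state();c=cams.capture("wrist");cv2.imwrite("pics/w1.png",c["color"]);pickle.dump((s,c),open("pics/w1.pkl","wb"))
E
```

```text
clock 2.275 tcp [ 0.3976 -0.0699  0.23  ] scanner mm [-60.6 164.3] 0.23 F [ 0.85 -0.07 -0.  ] Fsc [ 0.06 -0.85] w -3.228376605867993e-05
turn units [ 0.026  0.238 -0.032]
target [ 0.4212 -0.0425  0.18  ] shift units [-0.402  1.004 -0.595]
```

View pics/w1.png

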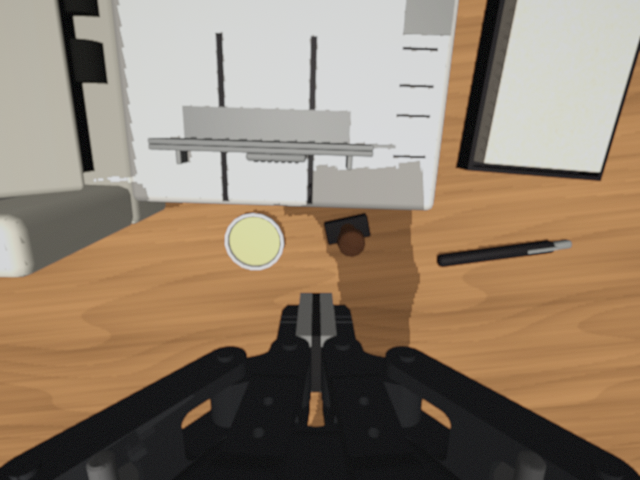

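```bash
cat >> h.py <<'E'
def wray(s,c,uv,z):
    M=np.array(c["tool_from_camera"]);E=np.array(s["eef_rot"]);p=np.array(s["tcp_pos"])
    d=E@M[:3,:3]@np.array([(uv[0]-c["cx"])/c["fx"],(uv[1]-c["cy"])/c["fy"],1.]);o=E@M[:3,3]+p
    return o+d*(z-o[2])/d[2]
E
python3 - <<'E'
from h import *
s,c=pickle.load(open("pics/w1.pkl","rb"));R,t=pickle.load(open("sc.pkl","rb"))
for n,p,z in [("A4",(393,156),.07),("A5",(399,116),.07),("A6",(400,86),.07),("BC",(403,48),.07),("nose",(396,147),.072),("padtop L",(248,158),.1),("padtop R",(305,158),.1),("corner",(432,209),.07),("stamp top",(351,243),.067),("pot",(254,241),.018)]:
    w=wray(s,c,p,z);print(n,w.round(4),((w[:2]-t)@R*1000).round(1))
E
```

```text
A4 [ 0.4457 -0.1377  0.07  ] [-120.6  106.8]
A5 [ 0.4754 -0.144   0.07  ] [-122.4   76.5]
A6 [ 0.4968 -0.1458  0.07  ] [-121.1   55. ]
BC [ 0.5225 -0.1493  0.07  ] [-120.7   29.1]
nose [ 0.4525 -0.1401  0.072 ] [-121.9   99.7]
padtop L [ 0.4587 -0.0281  0.1   ] [-10.2 110. ]
padtop R [ 0.454  -0.0689  0.1   ] [-51.3 108.7]
corner [ 0.399  -0.1675  0.07  ] [-157.   148.6]
stamp top [ 0.3763 -0.0982  0.067 ] [-91.8 181.2]
pot [ 0.3743 -0.0048  0.018 ] [  0.3 196.9]
```

Request:
arm_command:
  moves:
    - {"dr":[0,0.24,0],"translation":[-0.2,0.1,-0.3],"fingers":0}
    - {"dr":[0,0,0],"translation":[-0.2,0.4,-0.3],"fingers":0}
    - {"dr":[0,0,0],"translation":[0,0.5,0],"fingers":0}
    - {"dr":[0,0,0],"translation":[0,0,0],"fingers":0}

```text
clock: 2.82
tcp_pos: [0.4205, -0.05, 0.1794]
eef_rot: [[-0.988, 0.004, -0.156], [0.156, -0.001, -0.988], [-0.004, -1.0, -0.0]]
force: [-0.6, 0.2, -0.1]
gripper_width: 0.0
```

```bash
python3 go.py -30 143 81
```

```text
clock 2.825 tcp [ 0.4205 -0.05    0.1794] scanner mm [-37.5 144.7] 0.1794 F [-0.65  0.22 -0.07] Fsc [0.12 0.67] w 4.918240493788555e-05
turn units [ 0.001 -0.062 -0.031]
target [ 0.4232 -0.0428  0.081 ] shift units [-0.023  1.969 -0.151]
```

Request:
arm_command:
  moves:
    - {"dr":[0,-0.06,0],"translation":[0,0.6,-0.15],"fingers":0}
    - {"dr":[0,0,0],"translation":[0,0.6,0],"fingers":0}
    - {"dr":[0,0,0],"translation":[0,0.4,0],"fingers":0}
    - {"dr":[0,0,0],"translation":[0,0.3,0],"fingers":0}
    - {"dr":[0,0,0],"translation":[0,0,0],"fingers":0}

```text
clock: 3.45
tcp_pos: [0.4249, -0.0488, 0.0861]
eef_rot: [[-0.988, 0.012, -0.154], [0.154, -0.003, -0.988], [-0.012, -1.0, 0.001]]
force: [0.1, 0.1, -0.1]
gripper_width: 0.0003
```

```bash
python3 go.py -30 130 81
```

```text
clock 3.45 tcp [ 0.4249 -0.0488  0.0861] scanner mm [-35.7 140.4] 0.0861 F [ 0.15  0.14 -0.13] Fsc [ 0.16 -0.13] w 0.0002748008343933032
turn units [-0.007 -0.046 -0.086]
target [ 0.4361 -0.0447  0.081 ] shift units [-0.206  0.104 -0.116]
```

Request:
arm_command:
  moves:
    - {"dr":[0,0,-0.09],"translation":[-0.1,0.1,-0.12],"fingers":0}
    - {"dr":[0,0,0],"translation":[-0.1,0,0],"fingers":0}
    - {"dr":[0,0,0],"translation":[0,0,0],"fingers":0}

```text
clock: 3.82
tcp_pos: [0.4384, -0.0452, 0.083]
eef_rot: [[-0.988, 0.003, -0.155], [0.155, -0.001, -0.988], [-0.003, -1.0, 0.001]]
force: [0.2, -0.3, -0.7]
gripper_width: 0.0002
```

```bash
python3 go.py -30 122 81
```

```text
clock 3.825 tcp [ 0.4384 -0.0452  0.083 ] scanner mm [-30.2 127.6] 0.083 F [ 0.23 -0.32 -0.7 ] Fsc [-0.28 -0.28] w 0.00017455593312286485
turn units [-0.004 -0.054 -0.022]
target [ 0.444  -0.0459  0.081 ] shift units [-0.111  0.041 -0.004]
```

Request:
arm_command:
  moves:
    - {"dr":[0,0,0],"translation":[-0.06,0.02,0],"fingers":0}
    - {"dr":[0,0,0],"translation":[-0.06,0,0],"fingers":0}
    - {"dr":[0,0,0],"translation":[-0.06,0,0],"fingers":0}
    - {"dr":[0,0,0],"translation":[-0.06,0,0],"fingers":0}
    - {"dr":[0,0,0],"translation":[-0.06,0,0],"fingers":0}

```text
clock: 4.45
tcp_pos: [0.448, -0.0468, 0.0822]
eef_rot: [[-0.988, -0.009, -0.153], [0.153, -0.0, -0.988], [0.008, -1.0, 0.001]]
force: [-3.5, 0.9, 3.1]
gripper_width: -0.0
```

```bash
python3 go.py -30 100 81;  python3 - <<'E'
from workcell import cams,get_state
import cv2,pickle
s=get_state();c=cams.capture("wrist");cv2.imwrite("pics/w2.png",c["color"]);pickle.dump((s,c),open("pics/w2.pkl","wb"))
E
```

```text
clock 4.45 tcp [ 0.448  -0.0468  0.0822] scanner mm [-30.3 117.9] 0.0822 F [-3.52  0.92  3.09] Fsc [0.39 3.62] w -3.7934311896164575e-05
turn units [-0.01  -0.043  0.06 ]
target [ 0.4657 -0.0491  0.081 ] shift units [-0.358  0.02  -0.008]
```

View pics/w2.png

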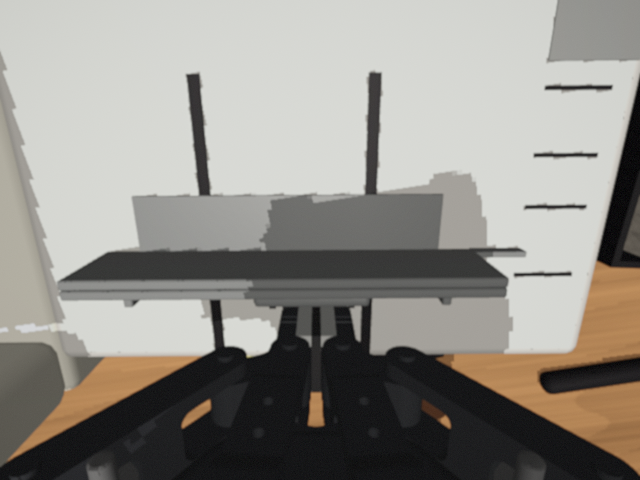

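Request:
arm_command:
  moves:
    - {"dr":[0,0,0],"translation":[-0.06,0,0],"fingers":0}
    - {"dr":[0,0,0],"translation":[-0.06,0,0],"fingers":0}
    - {"dr":[0,0,0],"translation":[-0.06,0,0],"fingers":0}

```text
clock: 4.88
tcp_pos: [0.4573, -0.0481, 0.082]
eef_rot: [[-0.988, -0.009, -0.153], [0.153, 0.0, -0.988], [0.009, -1.0, 0.001]]
force: [-3.6, 1.3, 2.9]
gripper_width: 0.0001
```

```bash
python3 go.py -30 100 81
```

```text
clock 4.875 tcp [ 0.4573 -0.0481  0.082 ] scanner mm [-30.3 108.5] 0.082 F [-3.64  1.32  2.92] Fsc [0.77 3.8 ] w 7.507820808638078e-05
turn units [-0.009 -0.043  0.065]
target [ 0.4657 -0.0491  0.081 ] shift units [-0.17   0.019 -0.007]
```

Request:
arm_command:
  moves:
    - {"dr":[0,0,0],"translation":[-0.04,-0.03,0],"fingers":0}
    - {"dr":[0,0,0],"translation":[-0.04,-0.03,0],"fingers":0}

```text
clock: 5.12
tcp_pos: [0.461, -0.0491, 0.0845]
eef_rot: [[-0.988, -0.011, -0.154], [0.154, -0.0, -0.988], [0.011, -1.0, 0.002]]
force: [-3.2, -0.1, -2.3]
gripper_width: 0.0003
```

```bash
python3 go.py -30 100 81
```

```text
clock 5.125 tcp [ 0.461  -0.0491  0.0845] scanner mm [-30.7 104.7] 0.0845 F [-3.2  -0.08 -2.28] Fsc [-0.55  3.15] w 0.0002546799692477968
turn units [-0.014 -0.046  0.076]
target [ 0.4657 -0.0491  0.081 ] shift units [-0.094  0.068 -0.015]
```

Request:
arm_command:
  moves:
    - {"dr":[0,0,-0.07],"translation":[-0.04,0,0],"fingers":0}

```text
clock: 5.25
tcp_pos: [0.4642, -0.0497, 0.0846]
eef_rot: [[-0.988, -0.019, -0.154], [0.154, 0.001, -0.988], [0.019, -1.0, 0.002]]
force: [0.2, 0.8, -0.2]
gripper_width: -0.0
```

Request:
arm_command:
  moves:
    - {"dr":[0,0,0],"translation":[-0.03,0,0],"fingers":0}

```text
clock: 5.38
tcp_pos: [0.4666, -0.05, 0.0847]
eef_rot: [[-0.988, -0.018, -0.154], [0.154, 0.001, -0.988], [0.018, -1.0, 0.002]]
force: [-3.5, 1.7, 0.2]
gripper_width: 0.0002
```

Request:
arm_command:
  moves:
    - {"dr":[0,0,0],"translation":[-0.03,0,0],"fingers":0}

```text
clock: 5.5
tcp_pos: [0.4669, -0.0501, 0.0846]
eef_rot: [[-0.988, -0.02, -0.154], [0.154, 0.001, -0.988], [0.02, -1.0, 0.002]]
force: [-7.4, 2.3, 3.3]
gripper_width: -0.0002
```

Request:
arm_command:
  moves:
    - {"dr":[0,0,0],"translation":[-0.03,0,0],"fingers":0}

```text
clock: 5.62
tcp_pos: [0.4669, -0.0501, 0.0847]
eef_rot: [[-0.988, -0.023, -0.154], [0.154, 0.002, -0.988], [0.023, -1.0, 0.002]]
force: [-5.7, 1.7, 2.8]
gripper_width: -0.0002
```

```bash
python3 go.py -30 100 81
```

```text
clock 5.625 tcp [ 0.4669 -0.0501  0.0847] scanner mm [-30.8  98.7] 0.0847 F [-5.67  1.68  2.77] Fsc [0.83 5.86] w -0.00024055702798639065
turn units [-0.014 -0.047  0.165]
target [ 0.4657 -0.0491  0.081 ] shift units [ 0.025  0.074 -0.016]
```

Request:
arm_command:
  moves:
    - {"dr":[0,0,0.06],"translation":[-0.06,0,0],"fingers":0}

```text
clock: 5.75
tcp_pos: [0.4672, -0.0502, 0.0846]
eef_rot: [[-0.988, -0.02, -0.153], [0.153, 0.001, -0.988], [0.02, -1.0, 0.002]]
force: [-8.8, 2.7, 5.2]
gripper_width: -0.0002
```

Request:
arm_command:
  moves:
    - {"dr":[0,0,0.06],"translation":[-0.06,0,0],"fingers":0}

```text
clock: 5.88
tcp_pos: [0.4674, -0.0502, 0.0846]
eef_rot: [[-0.988, -0.017, -0.153], [0.153, 0.0, -0.988], [0.017, -1.0, 0.003]]
force: [-6.7, 2.0, 5.2]
gripper_width: 0.0002
```

```bash
python3 go.py -30 79 83
```

```text
clock 5.875 tcp [ 0.4674 -0.0502  0.0846] scanner mm [-30.8  98.2] 0.0846 F [-6.73  2.04  5.24] Fsc [1.03 6.96] w 0.00016632131893866206
turn units [-0.018 -0.041  0.12 ]
target [ 0.4865 -0.0522  0.083 ] shift units [-0.385  0.025 -0.019]
```

Request:
arm_command:
  moves:
    - {"dr":[0,0,0],"translation":[-0.1,0,0],"fingers":0}

```text
clock: 6.0
tcp_pos: [0.4677, -0.0502, 0.0845]
eef_rot: [[-0.988, -0.026, -0.152], [0.152, 0.001, -0.988], [0.026, -1.0, 0.003]]
force: [-9.9, 2.4, 7.7]
gripper_width: -0.0
```

Request:
arm_command:
  moves:
    - {"dr":[0,0,0],"translation":[-0.1,0,0],"fingers":0}

```text
clock: 6.12
tcp_pos: [0.4698, -0.0506, 0.0845]
eef_rot: [[-0.988, -0.031, -0.152], [0.152, 0.002, -0.988], [0.031, -1.0, 0.003]]
force: [-4.5, 0.9, 3.4]
gripper_width: 0.0003
```

```bash
python3 go.py -30 79 83
```

```text
clock 6.125 tcp [ 0.4698 -0.0506  0.0845] scanner mm [-30.8  95.7] 0.0845 F [-4.46  0.94  3.4 ] Fsc [0.27 4.55] w 0.0002999785819532882
turn units [-0.023 -0.033  0.224]
target [ 0.4865 -0.0522  0.083 ] shift units [-0.335  0.02  -0.018]
```

Request:
arm_command:
  moves:
    - {"dr":[0,0,0.12],"translation":[-0.06,0,0],"fingers":0}
    - {"dr":[0,0,0.12],"translation":[-0.06,0,0],"fingers":0}
    - {"dr":[0,0,0],"translation":[-0.05,0,0],"fingers":0}

```text
clock: 6.5
tcp_pos: [0.4775, -0.0517, 0.0843]
eef_rot: [[-0.988, 0.002, -0.152], [0.152, -0.004, -0.988], [-0.002, -1.0, 0.003]]
force: [-5.0, 1.1, 1.5]
gripper_width: -0.0
```

```bash
python3 go.py -30 79 83
```

```text
clock 6.5 tcp [ 0.4775 -0.0517  0.0843] scanner mm [-30.8  88. ] 0.0843 F [-5.01  1.1   1.49] Fsc [0.35 5.11] w -1.7950621520508598e-05
turn units [-0.024 -0.031 -0.016]
target [ 0.4865 -0.0522  0.083 ] shift units [-0.18   0.026 -0.018]
```

Request:
arm_command:
  moves:
    - {"dr":[0,0,0],"translation":[-0.04,0,0],"fingers":0}
    - {"dr":[0,0,0],"translation":[-0.04,0,0],"fingers":0}

```text
clock: 6.75
tcp_pos: [0.4816, -0.0523, 0.0843]
eef_rot: [[-0.988, 0.001, -0.152], [0.152, -0.004, -0.988], [-0.002, -1.0, 0.003]]
force: [-3.2, 1.4, 0.0]
gripper_width: -0.0003
```

Request:
arm_command:
  moves:
    - {"dr":[0,0,0],"translation":[-0.03,0,0],"fingers":0}

```text
clock: 6.88
tcp_pos: [0.4841, -0.0527, 0.0843]
eef_rot: [[-0.988, 0.003, -0.152], [0.152, -0.004, -0.988], [-0.004, -1.0, 0.003]]
force: [-2.2, 1.4, -2.5]
gripper_width: 0.0001
```

```bash
python3 go.py -30 79 83
```

```text
clock 6.875 tcp [ 0.4841 -0.0527  0.0843] scanner mm [-30.8  81.3] 0.0843 F [-2.2   1.37 -2.47] Fsc [1.03 2.38] w 0.00011536309864473435
turn units [-0.023 -0.03  -0.026]
target [ 0.4865 -0.0522  0.083 ] shift units [-0.045  0.026 -0.017]
```

Request:
arm_command:
  moves:
    - {"dr":[0,0,0],"translation":[-0.03,0,0],"fingers":0}

```text
clock: 7.0
tcp_pos: [0.4872, -0.0532, 0.0845]
eef_rot: [[-0.988, 0.006, -0.152], [0.152, -0.004, -0.988], [-0.007, -1.0, 0.003]]
force: [-1.2, 0.1, -1.0]
gripper_width: 0.0004
```

```bash
python3 go.py -30 79 83;  python3 - <<'E'
from workcell import cams,get_state
import cv2,pickle
s=get_state();c=cams.capture("wrist");cv2.imwrite("pics/w3.png",c["color"]);pickle.dump((s,c),open("pics/w3.pkl","wb"))
print(get_state()["force"],get_state()["tcp_pos"])
E
```

```text
clock 7.0 tcp [ 0.4872 -0.0532  0.0845] scanner mm [-30.9  78.1] 0.0845 F [-1.21  0.07 -1.01] Fsc [-0.11  1.21] w 0.00035474500703026895
turn units [-0.022 -0.033 -0.047]
target [ 0.4865 -0.0522  0.083 ] shift units [ 0.018  0.029 -0.017]
[-0.95308242 -0.50437279  0.22875843] [ 0.48751323 -0.05320706  0.0845103 ]
```

View pics/w3.png

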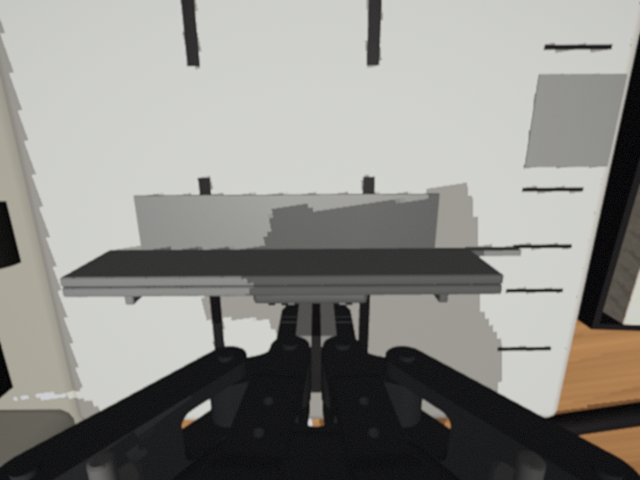

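Request:
arm_command:
  moves:
    - {"dr":[0,0,0],"translation":[-0.02,0,0],"fingers":0}

```text
clock: 7.18
tcp_pos: [0.4881, -0.0533, 0.0845]
eef_rot: [[-0.988, 0.005, -0.152], [0.152, -0.004, -0.988], [-0.006, -1.0, 0.003]]
force: [-4.9, 1.9, 1.0]
gripper_width: 0.0
```

```bash
python3 go.py
```

```text
clock 7.175 tcp [ 0.4881 -0.0533  0.0845] scanner mm [-30.8  77.2] 0.0845 F [-4.87  1.95  1.02] Fsc [1.21 5.1 ] w 3.887427948815373e-05
turn units [-0.022 -0.033 -0.042]
```

Request:
arm_command:
  moves:
    - {"dr":[0,0,0],"translation":[0.15,0,0],"fingers":0}
    - {"dr":[0,0,0],"translation":[0.3,0,0],"fingers":0}
    - {"dr":[0,0,0],"translation":[0.1,-0.6,0],"fingers":0}
    - {"dr":[0,0,0],"translation":[0,-1,0],"fingers":0}
    - {"dr":[0,0,0],"translation":[0,-1,0],"fingers":0}
    - {"dr":[0,0,0],"translation":[0,0,0],"fingers":0}

```text
clock: 7.92
tcp_pos: [0.4643, -0.049, 0.2193]
eef_rot: [[-0.988, 0.021, -0.153], [0.153, -0.005, -0.988], [-0.022, -1.0, 0.002]]
force: [0.6, -0.2, 0.7]
gripper_width: 0.0001
```

```bash
python3 go.py -30 -160 200;  python3 - <<'E'
from workcell import cams,get_state
import cv2,pickle
s=get_state();c=cams.capture("wrist");cv2.imwrite("pics/w4.png",c["color"]);pickle.dump((s,c),open("pics/w4.pkl","wb"))
E
```

```text
clock 7.925 tcp [ 0.4643 -0.049   0.2193] scanner mm [-30.1 101.5] 0.2193 F [ 0.62 -0.17  0.73] Fsc [-0.08 -0.64] w 0.0001284086203734955
turn units [-0.012 -0.04  -0.157]
target [ 0.7229 -0.0874  0.2   ] shift units [-5.219  0.5   -0.033]
```

View pics/w4.png

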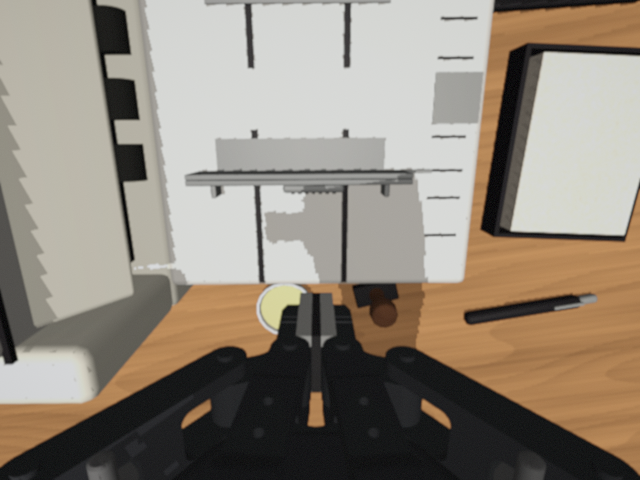

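Request:
arm_command:
  moves:
    - {"dr":[0,0,-0.15],"translation":[-0.7,0,0],"fingers":0}
    - {"dr":[0,0,0],"translation":[-0.9,0,0],"fingers":0}
    - {"dr":[0,0,0],"translation":[-0.9,0,0],"fingers":0}
    - {"dr":[0,0,0],"translation":[-0.9,0,0],"fingers":0}
    - {"dr":[0,0,0],"translation":[-0.9,0,0],"fingers":0}
    - {"dr":[0,0,0],"translation":[-0.7,0,0],"fingers":0}
    - {"dr":[0,0,0],"translation":[0,0,0],"fingers":0}

```text
clock: 8.85
tcp_pos: [0.712, -0.0877, 0.2039]
eef_rot: [[-0.988, -0.017, -0.152], [0.152, -0.001, -0.988], [0.017, -1.0, 0.003]]
force: [-0.0, 0.3, -0.6]
gripper_width: -0.0004
```

```bash
python3 go.py -30 -150 120;  python3 - <<'E'
from workcell import cams,get_state
import cv2,pickle
s=get_state();c=cams.capture("wrist");cv2.imwrite("pics/w5.png",c["color"]);pickle.dump((s,c),open("pics/w5.pkl","wb"))
E
```

```text
clock 8.85 tcp [ 0.712  -0.0877  0.2039] scanner mm [ -31.8 -149.2] 0.2039 F [-0.04  0.33 -0.6 ] Fsc [0.32 0.08] w -0.00041888504174806326
turn units [-0.024 -0.034  0.119]
target [ 0.713 -0.086  0.12 ] shift units [-0.043  1.677 -0.042]
```

View pics/w5.png

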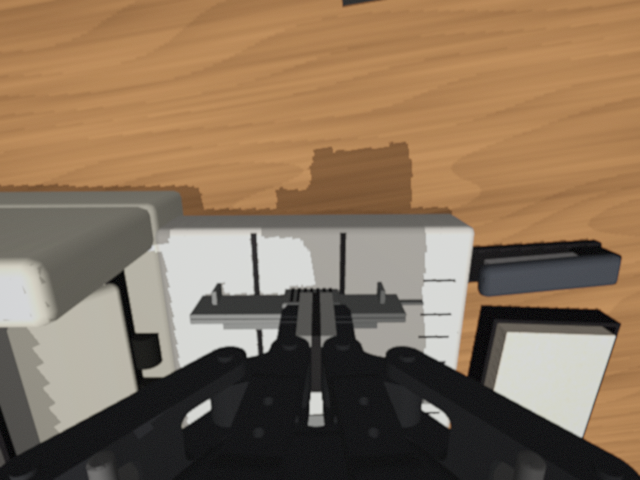

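Request:
arm_command:
  moves:
    - {"dr":[0,0,0.12],"translation":[0,0.6,0],"fingers":0}
    - {"dr":[0,0,0],"translation":[0,0.7,0],"fingers":0}
    - {"dr":[0,0,0],"translation":[0,0.6,0],"fingers":0}
    - {"dr":[0,0,0],"translation":[0,0.4,0],"fingers":0}
    - {"dr":[0,0,0],"translation":[0,0.1,0],"fingers":0}
    - {"dr":[0,0,0],"translation":[0,0,0],"fingers":0}

```text
clock: 9.65
tcp_pos: [0.7036, -0.0868, 0.0786]
eef_rot: [[-0.988, -0.008, -0.152], [0.152, -0.003, -0.988], [0.008, -1.0, 0.004]]
force: [0.1, -0.6, 0.4]
gripper_width: -0.0002
```

```bash
python3 go.py -30 -118 84
```

```text
clock 9.65 tcp [ 0.7036 -0.0868  0.0786] scanner mm [ -32.2 -140.8] 0.0786 F [ 0.14 -0.6   0.35] Fsc [-0.57 -0.23] w -0.0001855509768127573
turn units [-0.027 -0.032  0.055]
target [ 0.6813 -0.0812  0.084 ] shift units [ 0.457 -0.105 -0.042]
```

Request:
arm_command:
  moves:
    - {"dr":[0,0,0.05],"translation":[0.1,-0.1,-0.04],"fingers":0}
    - {"dr":[0,0,0],"translation":[0.15,0,0],"fingers":0}
    - {"dr":[0,0,0],"translation":[0.15,0,0],"fingers":0}
    - {"dr":[0,0,0],"translation":[0.06,0,0],"fingers":0}
    - {"dr":[0,0,0],"translation":[0,0,0],"fingers":0}

```text
clock: 10.28
tcp_pos: [0.6814, -0.081, 0.0877]
eef_rot: [[-0.988, 0.005, -0.152], [0.152, -0.004, -0.988], [-0.006, -1.0, 0.003]]
force: [0.3, -0.5, 0.1]
gripper_width: -0.0002
```

```bash
python3 go.py -30 -100 84
```

```text
clock 10.275 tcp [ 0.6814 -0.081   0.0877] scanner mm [ -29.8 -118. ] 0.0877 F [ 0.29 -0.54  0.11] Fsc [-0.49 -0.37] w -0.00020850464741617892
turn units [-0.024 -0.032 -0.04 ]
target [ 0.6635 -0.0786  0.084 ] shift units [0.361 0.072 0.006]
```

Request:
arm_command:
  moves:
    - {"dr":[0,0,0],"translation":[0.05,0.06,0],"fingers":0}
    - {"dr":[0,0,0],"translation":[0.05,0,0],"fingers":0}

```text
clock: 10.52
tcp_pos: [0.6766, -0.0804, 0.0843]
eef_rot: [[-0.988, 0.005, -0.152], [0.152, -0.004, -0.988], [-0.006, -1.0, 0.003]]
force: [0.2, 0.2, 0.7]
gripper_width: 0.0
```

Request:
arm_command:
  moves:
    - {"dr":[0,0,0],"translation":[0.05,0,0],"fingers":0}

```text
clock: 10.65
tcp_pos: [0.6745, -0.0801, 0.0843]
eef_rot: [[-0.988, 0.007, -0.152], [0.152, -0.004, -0.988], [-0.007, -1.0, 0.003]]
force: [2.2, -0.5, 0.5]
gripper_width: 0.0005
```

Request:
arm_command:
  moves:
    - {"dr":[0,0,0],"translation":[0.05,0,0],"fingers":0}

```text
clock: 10.78
tcp_pos: [0.6737, -0.0799, 0.0845]
eef_rot: [[-0.988, 0.01, -0.152], [0.152, -0.005, -0.988], [-0.011, -1.0, 0.003]]
force: [4.4, -0.8, -3.6]
gripper_width: -0.0001
```

```bash
python3 go.py -30 -100 84
```

```text
clock 10.775 tcp [ 0.6737 -0.0799  0.0845] scanner mm [ -29.8 -110.2] 0.0845 F [ 4.45 -0.75 -3.61] Fsc [-0.09 -4.51] w -7.206191567579967e-05
turn units [-0.023 -0.033 -0.079]
target [ 0.6635 -0.0786  0.084 ] shift units [0.204 0.007 0.004]
```

Request:
arm_command:
  moves:
    - {"dr":[0,0,-0.05],"translation":[0.06,0,0],"fingers":0}
    - {"dr":[0,0,0],"translation":[0.06,0,0],"fingers":0}

```text
clock: 11.02
tcp_pos: [0.6695, -0.0793, 0.0847]
eef_rot: [[-0.988, 0.007, -0.152], [0.152, -0.004, -0.988], [-0.008, -1.0, 0.003]]
force: [5.5, -0.9, -3.7]
gripper_width: 0.0004
```

Request:
arm_command:
  moves:
    - {"dr":[0,0,0],"translation":[0.04,0,0],"fingers":0}

```text
clock: 11.15
tcp_pos: [0.6676, -0.079, 0.0847]
eef_rot: [[-0.988, 0.008, -0.152], [0.152, -0.004, -0.988], [-0.008, -1.0, 0.003]]
force: [3.7, -0.0, -2.9]
gripper_width: 0.0002
```

```bash
python3 go.py -30 -100 84
```

```text
clock 11.15 tcp [ 0.6676 -0.079   0.0847] scanner mm [ -29.8 -104.1] 0.0847 F [ 3.72 -0.05 -2.86] Fsc [ 0.5  -3.69] w 0.00019785862315155174
turn units [-0.022 -0.033 -0.061]
target [ 0.6635 -0.0786  0.084 ] shift units [0.082 0.013 0.004]
```

Request:
arm_command:
  moves:
    - {"dr":[0,0,-0.05],"translation":[0.03,0,0],"fingers":0}

```text
clock: 11.28
tcp_pos: [0.6652, -0.0786, 0.0847]
eef_rot: [[-0.988, -0.001, -0.152], [0.152, -0.003, -0.988], [0.0, -1.0, 0.003]]
force: [1.9, 0.3, -0.7]
gripper_width: -0.0001
```

Request:
arm_command:
  moves:
    - {"dr":[0,0,0],"translation":[0.03,0,0],"fingers":0}

```text
clock: 11.4
tcp_pos: [0.6629, -0.0783, 0.0846]
eef_rot: [[-0.988, -0.003, -0.152], [0.152, -0.003, -0.988], [0.002, -1.0, 0.003]]
force: [1.0, -0.2, -0.6]
gripper_width: 0.0001
```

Request:
arm_command:
  moves:
    - {"dr":[0,0,0],"translation":[0.03,0,0],"fingers":0}

```text
clock: 11.52
tcp_pos: [0.6614, -0.078, 0.0847]
eef_rot: [[-0.988, -0.002, -0.152], [0.152, -0.003, -0.988], [0.002, -1.0, 0.003]]
force: [3.9, -0.8, -2.7]
gripper_width: -0.0004
```

Request:
arm_command:
  moves:
    - {"dr":[0,0,0],"translation":[0.03,0,0],"fingers":0}

```text
clock: 11.65
tcp_pos: [0.661, -0.078, 0.0848]
eef_rot: [[-0.988, 0.0, -0.152], [0.152, -0.003, -0.988], [-0.001, -1.0, 0.003]]
force: [6.0, -1.4, -5.2]
gripper_width: 0.0002
```

```bash
python3 go.py -30 -100 84
```

```text
clock 11.65 tcp [ 0.661  -0.078   0.0848] scanner mm [-29.8 -97.4] 0.0848 F [ 6.03 -1.44 -5.19] Fsc [-0.54 -6.18] w 0.00019298009106653508
turn units [-0.022 -0.033 -0.006]
target [ 0.6635 -0.0786  0.084 ] shift units [-0.051  0.016  0.004]
```

Request:
arm_command:
  moves:
    - {"dr":[0,0,0],"translation":[0.1,0,0],"fingers":0}

```text
clock: 11.78
tcp_pos: [0.6598, -0.0778, 0.0852]
eef_rot: [[-0.988, 0.009, -0.152], [0.152, -0.004, -0.988], [-0.009, -1.0, 0.003]]
force: [8.7, -1.2, -6.6]
gripper_width: -0.0001
```

Request:
arm_command:
  moves:
    - {"dr":[0,0,0],"translation":[0.1,0,0],"fingers":0}

```text
clock: 11.9
tcp_pos: [0.6564, -0.0772, 0.0854]
eef_rot: [[-0.988, 0.012, -0.152], [0.152, -0.005, -0.988], [-0.013, -1.0, 0.003]]
force: [4.1, -0.3, -3.2]
gripper_width: 0.0003
```

```bash
python3 go.py -30 -100 84
```

```text
clock 11.9 tcp [ 0.6564 -0.0772  0.0854] scanner mm [-29.7 -92.8] 0.0854 F [ 4.06 -0.28 -3.2 ] Fsc [ 0.32 -4.06] w 0.0003085126643254115
turn units [-0.019 -0.033 -0.092]
target [ 0.6635 -0.0786  0.084 ] shift units [-0.144  0.03   0.005]
```

Out of A5; on to about -83 and then in small steps.

Request:
arm_command:
  moves:
    - {"dr":[0,0,-0.08],"translation":[0.05,0,0],"fingers":0}
    - {"dr":[0,0,0],"translation":[0.05,0,0],"fingers":0}
    - {"dr":[0,0,0],"translation":[0.05,0,0],"fingers":0}

```text
clock: 12.28
tcp_pos: [0.65, -0.0762, 0.0855]
eef_rot: [[-0.988, 0.003, -0.152], [0.152, -0.003, -0.988], [-0.004, -1.0, 0.003]]
force: [3.8, 0.1, -2.9]
gripper_width: -0.0004
```

Request:
arm_command:
  moves:
    - {"dr":[0,0,0],"translation":[0.03,0,0],"fingers":0}

```text
clock: 12.4
tcp_pos: [0.6484, -0.076, 0.0855]
eef_rot: [[-0.988, 0.003, -0.152], [0.152, -0.003, -0.988], [-0.004, -1.0, 0.003]]
force: [3.9, -0.9, -2.3]
gripper_width: -0.0
```

```bash
python3 go.py -30 -77.5 84
```

```text
clock 12.4 tcp [ 0.6484 -0.076   0.0855] scanner mm [-29.6 -84.6] 0.0855 F [ 3.94 -0.94 -2.31] Fsc [-0.35 -4.04] w -1.643756870252331e-05
turn units [-0.018 -0.032 -0.027]
target [ 0.6413 -0.0753  0.084 ] shift units [0.143 0.03  0.008]
```

Request:
arm_command:
  moves:
    - {"dr":[0,0,0],"translation":[0.03,0,0],"fingers":0}
    - {"dr":[0,0,0],"translation":[0.03,0,0],"fingers":0}

```text
clock: 12.65
tcp_pos: [0.6447, -0.0754, 0.0855]
eef_rot: [[-0.988, 0.002, -0.152], [0.152, -0.003, -0.988], [-0.003, -1.0, 0.003]]
force: [2.2, 0.1, -1.0]
gripper_width: 0.0
```

Request:
arm_command:
  moves:
    - {"dr":[0,0,0],"translation":[0.03,0,0],"fingers":0}

```text
clock: 12.78
tcp_pos: [0.6419, -0.0751, 0.0854]
eef_rot: [[-0.988, -0.0, -0.152], [0.152, -0.003, -0.988], [-0.0, -1.0, 0.003]]
force: [1.3, 0.5, 1.1]
gripper_width: 0.0001
```

```bash
python3 go.py -30 -77.5 84
```

```text
clock 12.775 tcp [ 0.6419 -0.0751  0.0854] scanner mm [-29.7 -78.1] 0.0854 F [1.32 0.5  1.1 ] Fsc [ 0.69 -1.23] w 8.435026539942683e-05
turn units [-0.02  -0.033 -0.001]
target [ 0.6413 -0.0753  0.084 ] shift units [0.012 0.028 0.006]
```

Request:
arm_command:
  moves:
    - {"dr":[0,0,0],"translation":[0.02,0,0],"fingers":0}

```text
clock: 12.9
tcp_pos: [0.6404, -0.0748, 0.0854]
eef_rot: [[-0.988, -0.001, -0.152], [0.152, -0.003, -0.988], [0.001, -1.0, 0.003]]
force: [3.1, -1.0, -0.6]
gripper_width: -0.0003
```

Request:
arm_command:
  moves:
    - {"dr":[0,0,0],"translation":[0.015,0,0],"fingers":0}

```text
clock: 13.02
tcp_pos: [0.6401, -0.0748, 0.0855]
eef_rot: [[-0.988, 0.0, -0.152], [0.152, -0.003, -0.988], [-0.001, -1.0, 0.003]]
force: [4.5, -0.7, -3.7]
gripper_width: 0.0001
```

```bash
python3 go.py -30 -77.5 84
```

```text
clock 13.025 tcp [ 0.6401 -0.0748  0.0855] scanner mm [-29.7 -76.2] 0.0855 F [ 4.47 -0.67 -3.72] Fsc [-0.   -4.51] w 5.6090447060990156e-05
turn units [-0.02  -0.033 -0.004]
target [ 0.6413 -0.0753  0.084 ] shift units [-0.025  0.03   0.006]
```

Request:
arm_command:
  moves:
    - {"dr":[0,0,0],"translation":[-0.15,0,0],"fingers":0}
    - {"dr":[0,0,0],"translation":[-0.4,0,0],"fingers":0}
    - {"dr":[0,0,0],"translation":[-0.2,-0.5,0],"fingers":0}
    - {"dr":[0,0,0],"translation":[0,-0.9,0],"fingers":0}
    - {"dr":[0,0,0],"translation":[0,-0.9,0],"fingers":0}
    - {"dr":[0,0,0],"translation":[0,-0.9,0],"fingers":0}
    - {"dr":[0,0,0],"translation":[0,-0.5,0.9],"fingers":0}
    - {"dr":[0,0,0],"translation":[0,0,0.9],"fingers":0}
    - {"dr":[0,0,0],"translation":[0,0,0.9],"fingers":0}
    - {"dr":[0,0,0],"translation":[0.9,0,0.9],"fingers":0}
    - {"dr":[0,0,0],"translation":[0.9,0,0.9],"fingers":0}
    - {"dr":[0,0,0],"translation":[0.9,0,0],"fingers":0}
    - {"dr":[0,0,0],"translation":[0,0,0],"fingers":0}

```text
clock: 14.65
tcp_pos: [0.5007, -0.2839, 0.2752]
eef_rot: [[-0.988, -0.032, -0.151], [0.151, 0.005, -0.989], [0.033, -0.999, -0.0]]
force: [0.8, 0.2, 0.3]
gripper_width: -0.0002
```

```bash
python3 go.py; python3 - <<'E'
from workcell import cams
import cv2,pickle
for n in ["scene","side"]:
    c=cams.capture(n);cv2.imwrite(f"pics/{n}1.png",c["color"]);pickle.dump(c,open(f"pics/{n}1.pkl","wb"))
a=cv2.imread("pics/side1.png")[170:300,210:440]; cv2.imwrite("pics/side1z.png",cv2.resize(a,None,fx=3.4,fy=3.4,interpolation=cv2.INTER_CUBIC))
a=cv2.imread("pics/scene1.png"); cv2.imwrite("pics/scene1z.png",cv2.resize(a[195:365,235:445],None,fx=3.5,fy=3.5,interpolation=cv2.INTER_CUBIC))
E
```

```text
clock 14.65 tcp [ 0.5007 -0.2839  0.2752] scanner mm [-257.    30.9] 0.2752 F [0.83 0.19 0.34] Fsc [ 0.31 -0.8 ] w -0.00018921765233452647
turn units [ 0.003 -0.026  0.234]
```

View pics/side1z.png

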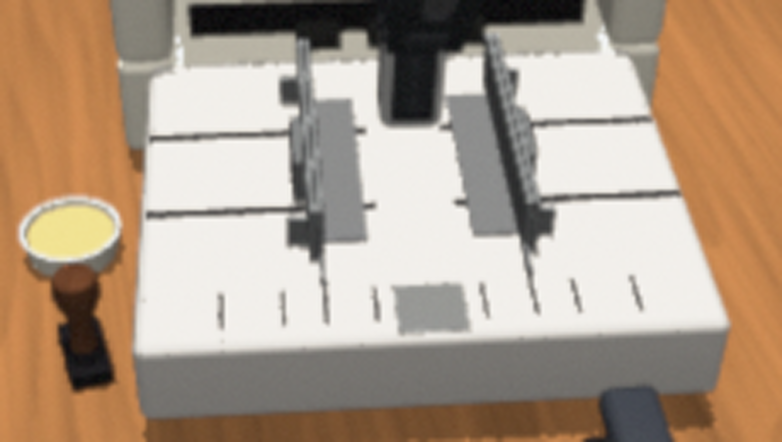

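View pics/scene1z.png

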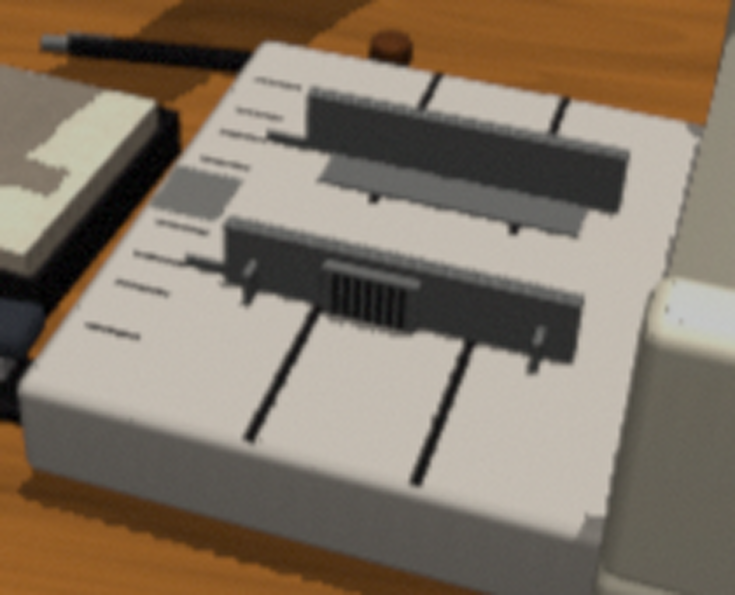

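View pics/side1.png

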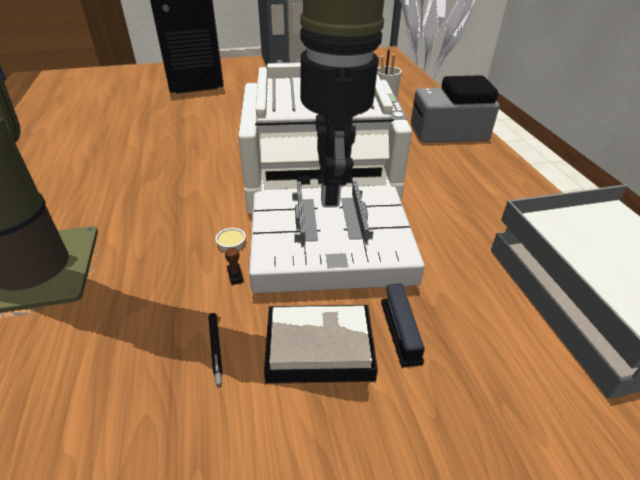

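Both noses run straight into the third size lines (left at about (324,283), right at about (531,278) in the side close-up). The stamp, pot, marker, stapler and card tray are where they were. The hand is clear at z 0.275.

```bash
python3 -c "
from workcell import r
print(r.close_job())"
```

```text
the job is handed in; nothing more can be done
None
```

Both guides are clicked home at A6, and I handed the job in at about 15 s of the 64 s allowed.

I pushed the left guide first and then the right, each on its thumb pad with the closed fingertips, past A5 and on to A6. The highest horizontal push was about 10 N, when the left guide left the A5 click, with up to about 8 N of vertical rubbing on the pad.

- **Force and travel:** for each guide the force dipped as it snapped into A6 and rose again when I felt for the click. The fingertip had moved 21.5 mm (left) and about 21.3 mm (right) from the A5 click, against 21.5 mm expected.
- **Pictures:** in the side and scene views, taken with the hand clear and 275 mm above the desk, both guide noses line up with the third size lines. By eye, the stapler, stamp, sponge pot, marker and card tray had not moved.
- **Disagreement:** before I moved anything, the two fixed cameras disagreed by about 6 mm on the scanner's position. I therefore used the measured A5 click as the reference for each guide.

No check failed.

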